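Hang the spark pail on the spark trap

TASK

Get the spark pail ready for grinding: raise the folded-down bail of the steel pail until it stands upright while the pail still stands on the bench, then lift the pail by the bail's grip and hang it by that grip in the dips of both arms of the spark trap, setting it down gently. Leave it hanging level and still, let go, and do not disturb the other things on the bench.

Things in the scene. Friction and masses are not known exactly. Their poses are not given: they have to be found in the camera images.
- pail: Open steel pail, the only vessel with a bail: 100 mm tall, diameter 92 mm at the foot, 116 mm at the rim, wall 3 mm, 0.3 to 0.5 kg with bail, empty. Origin: centre of its underside; z up; y runs along the bail's hinge line (ears on the rim at y = +-60 mm, z = 98 mm). The bail starts folded down on its -x side.
- bail (a joint): Hinge of the bail, rad, turning about the pail's +y axis. 0 = fully folded: the bail sticks out to the pail's -x side, 0.349 rad (20 degrees) below level; 0.349 = level; 1.92 = upright over the pail; 3.84 = folded to the other side. Starts at 0 to 0.35. Stiff (0.036 N m): it stays where it is left, turns with under 1 N at the grip.
- pail_hinge (a point): Centre of the bail's hinge line, on the pail's axis, 98 mm above its underside. At joint value a, the grip's middle lies from this point, in the pail's frame, at x = -95 mm * cos(a - 0.349), y = 0, z = 95 mm * sin(a - 0.349).
- bail_grip (a point): Middle of the bail's straight wooden grip: a tube 10 mm thick, 100 mm long, spinning freely on the wire, 95 mm from the hinge line, joined to the ears by wire legs 128 mm apart. Its y axis runs along the grip, parallel to the hinge line. Folded, a gap of about 28 mm, open from above, lies between grip and pail wall. With the bail upright it is 193 mm above the pail's underside.
- trap: Spark trap: fixed green metal box 180 mm deep, 200 wide, 248 tall. Two 10 mm bars (arms) stick out of its front to its -x side at y = +-38 mm: tops at z = 242 mm, dipping to 230 mm from x = 12 to -12 mm, ends turned up to 253 mm at x = -40 mm. Spout between them at z = 150 to 187 mm reaches x = 83 mm. Origin: on the bench below the hanging place; x into the box (front at 115 mm), z up.
- trap_seat (a point): Where the grip's middle lies when hung: trap x = 0, y = 0, z = 235 mm; the pail is then 42 mm above the bench. The grip, parallel to the trap's y, comes in over the upturned ends from the -x side with the pail below the arms, then is lowered into the dips. Under that way in, things are at most 30 mm tall; between pail and trap the 78 mm tin is the tallest.
- tin: Plain steel tin without a bail, 84 mm diameter, 78 mm tall, near the pail. To be left alone. Origin: underside.
- file: Flat file with a round wooden handle, 220 mm long, 24 mm high, lying along x between the places of the pail and the tin. To be left alone. Origin: underside.
- wrench: Steel wrench, 180 mm long, lying flat near the right-hand side. To be left alone. Origin: underside.
- block: Dark wooden block 130 x 45 x 28 mm. To be left alone. Origin: underside.
- blank: Flat steel knife blank 205 mm long, 5 mm thick. To be left alone. Origin: underside.
- disc: Flat grinding disc, 114 mm diameter, 12 mm thick. To be left alone. Origin: underside.
- can: Upright can, 64 mm diameter, about 150 mm tall, at the back. To be left alone. Origin: underside.
- jar: Glass jar, 72 mm diameter, about 100 mm tall, at the back. To be left alone. Origin: underside.

How it is judged:
By the outcome, as a careful person would: the job done as asked, in the order asked, and still so for the second after the job is handed in, with the robot touching nothing.
It also fails if it takes over 64 s, if anything falls off the work surface, if the arm or the gripper's body presses on something with over 40 N, if the wrist force passes 120 N, or if a joint passes its speed limit or range.

ROBOT

A 7-joint arm with a two-finger parallel gripper is mounted at the origin on the work surface. World frame = base frame: x ahead of the robot, y to its left, z up, the work surface at z = 0. Lengths are in m, angles in rad, forces in N, time in s.
With the tool pointing down it reaches from about 0.4 to 0.875 m from the base axis. Payload 19.3 kg.
Tool frame: the origin (TCP) lies midway between the tips of the shut fingers; the grasp point (between the pads) lies bot.tcp_to_grasp behind it (bot.tcp_to_grasp is the distance from the TCP to the grasp point, in m); z points along the fingers, y is the line along which they close (so a half turn about z gives the same grasp; the last joint's range is limited). The gripper opens to 85 mm and grips with 20 to 120 N. Pads are 22 mm wide; open, the fingers measure 114 mm over their backs; the gripper's body (76 mm by 85 mm) begins 54 mm behind the grasp point. The pads swing forward as they close: fully open they stand 13 mm farther back than shut.
Start: joints at [-1.242, 0.521, -0.036, 1.599, 0.021, 1.021, -0.113], TCP at [0.243, 0.576, 0.231] pointing down, gripper open.
Joint ranges: [-2.91, 2.91], [-0.3, 2.13], [-1.5, 1.42], [0.17, 2.43], [-1.26, 4.41], [0.16, 1.93], [-2.52, 2.52]. Speed limits (rad/s): [1.89, 1.89, 2.39, 2.39, 3.01, 3.01, 3.01].

INTERFACE

Orientations are given as [roll, pitch, yaw] about the fixed x, y, z axes, in that order (R = Rz(yaw) Ry(pitch) Rx(roll)).
In Python, from workcell import observe, imaging, bot gives the robot as it stands.
- The arm moves only by the tool send_rows, never from a script. Its argument "plan" is text: rows parted by semicolons, each of 7 numbers parted by spaces: the shift along the tool's x, y, z in m, then the turn, a rotation vector about the tool's x, y, z in degrees, then the finger opening in m, from 0 to 0.0854. In form: dx dy dz rx ry rz claw; .... A call has 1 to 10 rows; each row is the pose to reach, as a shift and turn from the pose commanded when the call began, along the tool's axes at that moment; what a row does not reach only later rows make up. A row lasts 1/12 s, in which the tool goes at most 41.7 mm and 7.16 degrees, less where a joint would pass 70% of its speed; a pose out of reach is approached as far as the arm can. A call with a gripper value outside its range is refused whole. The fingers move at their own pace and stop on an object; "grip_force" is the grip in N (left out, the last holds). Time passes only in rows, so rows that repeat a pose let the fingers close. It gives the time, the measured TCP pose, the force, the opening and the grip force at its end, in the units of the state.
- observe(): the state, without advancing time (a new reading comes with each control period).
- imaging.grab_frame(name): name is "side" or "top" or "wrist"; returns a dict with "color" (480x640x3 uint8, red, green, blue), "fx", "fy", "cx", "cy" (pixels), "eye" and "orientation" of the camera in the world; the wrist camera has in their place "tool_from_camera" (4x4, takes a point from camera to tool coordinates, whose origin is the TCP and whose axes are the flange's). Camera axes: x right, y down, z forward; pixel columns grow to the right and rows downward; lengths in m; the calibration is good to about 2 mm. The wrist camera is an equidistant fisheye: a pixel r from the principal point sees the ray r / f radians off the axis. A picture is of the moment at which its call begins: read the wrist's pose just before it. There is no depth.
- bot.job_done(): hands the job in; it is judged then, once.
The state is a dict: "clock": time; "qpos": joint angles; "qd": joint speeds; "joint_efforts": joint torques, N m; "position": TCP position; "tool_rot": TCP orientation; "force": force on the tool from outside, world axes, zero at the start; "moment": the same for the moment, N m; "grip_width": finger opening in m; "finger_force": force on a finger pad.
Only numpy, scipy, OpenCV 4.12 (cv2) and the standard library are available. Lean on these libraries where they do the work, as an engineer would, in place of code of your own. Each camera call takes 0.05 s, during which the arm holds its last target. There are 200 camera calls.

## Working session

There is one attempt and no reset: what is moved stays moved. The work goes in short steps, Python scripts to look and compute and a tool call to move; the robot and the scene stay as the last step left them, time stands still between calls to the robot, and variables do not carry over. Pictures are saved under pics/ and viewed, at most 10 in all, crops included, and the job is handed in when it is done.

Besides the shell and the picture viewer there is one more tool, called after "Request:" as name(argument=value, ...) on one line, values as JSON. send_rows: Moves the arm, as the interface text tells. Its arguments: {"type":"object","properties":{"plan":{"type":"string"},"grip_force":{"type":"number"}},"required":["plan"]}

```bash
mkdir -p pics
python3 - <<'E'
from workcell import observe, imaging, bot
import cv2
print(observe()); print(bot.tcp_to_grasp)
for n in ("side","top"):
    f=imaging.grab_frame(n); cv2.imwrite(f"pics/{n}0.png",f["color"][:,:,::-1])
    print({k:v for k,v in f.items() if k!="color"})
E
```

```text
{'clock': 0.0, 'qpos': array([-1.2422384 ,  0.5220124 , -0.03631927,  1.59997482,  0.02121576,
        1.02108004, -0.11279606]), 'qd': array([-0.00040294, -0.00042507, -0.00049099, -0.00037099, -0.00312448,
       -0.00190608, -0.00189103]), 'joint_efforts': array([-3.05394587e-05, -9.27115631e+01,  1.97927222e+00, -3.69919288e+01,
        1.76191342e-02,  8.51923891e-03,  3.16246212e-05]), 'position': array([0.24258948, 0.57565725, 0.23073871]), 'tool_rot': array([-3.14050748e+00,  9.36595542e-05,  2.74282933e+00]), 'force': array([-0.14806986,  0.61135634,  0.34990788]), 'moment': array([-0.01595264,  0.01740139, -0.02334523]), 'finger_force': 0.0, 'grip_width': 0.08548908247582948}
0.0187
{'fx': 454.807410211202, 'fy': 454.807410211202, 'cx': 320.1633903189391, 'cy': 232.8414186672047, 'eye': array([ 0.3988196 , -0.60019798,  0.8692544 ]), 'orientation': array([-2.41301337, -0.01400462, -0.20975079])}
{'fx': 496.15906744416316, 'fy': 496.15906744416316, 'cx': 306.0531682317285, 'cy': 240.08370953404832, 'eye': array([0.38235442, 0.02115629, 1.3205622 ]), 'orientation': array([-2.98312752,  0.00357655, -1.56542241])}
```

View pics/top0.png

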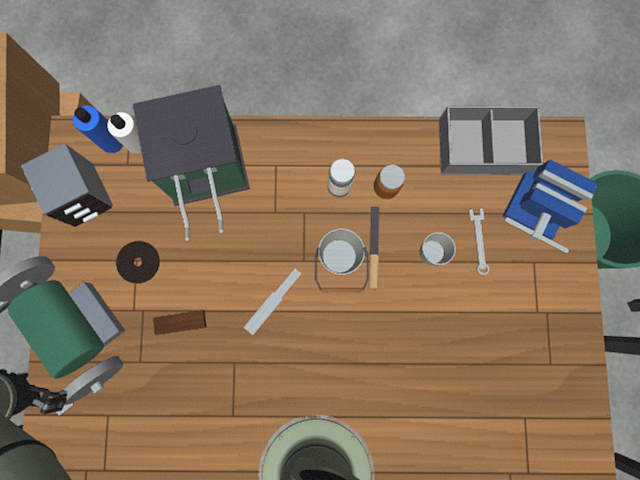

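View pics/side0.png

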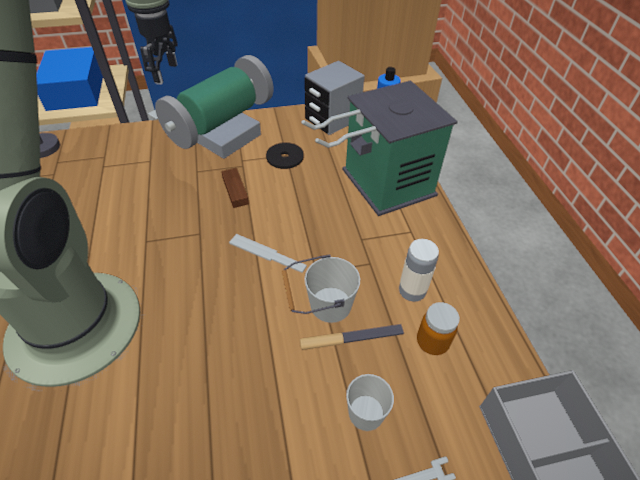

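Top view: pail at about (342,252) with the bail folded toward the robot (down, ~(342,290)); trap arms end at (187,240) and (221,232). Side view: pail rim at (332,280), arm ends at (304,123) and (318,142). Enlarging these next.

```bash
cat > h.py <<'E'
import numpy as np, cv2
from scipy.spatial.transform import Rotation as R
C={"side":(454.807,320.163,232.841,[0.3988196,-0.60019798,0.8692544],[-2.41301337,-0.01400462,-0.20975079]),
"top":(496.159,306.053,240.084,[0.38235442,0.02115629,1.3205622],[-2.98312752,0.00357655,-1.56542241])}
def ray(n,uv):
    f,cx,cy,e,o=C[n]; d=R.from_euler("xyz",o).apply([(uv[0]-cx)/f,(uv[1]-cy)/f,1]); return np.array(e),d/np.linalg.norm(d)
def atz(n,uv,z):
    e,d=ray(n,uv); return e+d*(z-e[2])/d[2]
def proj(n,p):
    f,cx,cy,e,o=C[n]; q=R.from_euler("xyz",o).inv().apply(np.atleast_2d(p)-e); return q[:,:2]/q[:,2:]*f+[cx,cy]
def tri(a,b):
    (e1,d1),(e2,d2)=ray("top",a),ray("side",b)
    A=np.c_[d1,-d2]; s=np.linalg.lstsq(A,e2-e1,rcond=None)[0]; p,q=e1+s[0]*d1,e2+s[1]*d2
    return (p+q)/2,np.linalg.norm(p-q)
E
python3 - <<'E'
import cv2,numpy as np
t=cv2.imread("pics/top0.png");s=cv2.imread("pics/side0.png")
def c(i,u,v,w,h,k):return cv2.resize(i[v:v+h,u:u+w],None,fx=k,fy=k,interpolation=cv2.INTER_CUBIC)
cv2.imwrite("pics/c1.png",np.hstack([c(t,302,220,80,80,5),c(s,275,245,100,100,4)]))
cv2.imwrite("pics/c2.png",np.hstack([c(t,130,80,133,175,3),c(s,295,75,167,175,2.4)[:525] if 0 else cv2.copyMakeBorder(c(s,295,75,160,150,2.5),0,150,0,0,cv2.BORDER_CONSTANT)]))
E
```

```text
(no output)
```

View pics/c1.png

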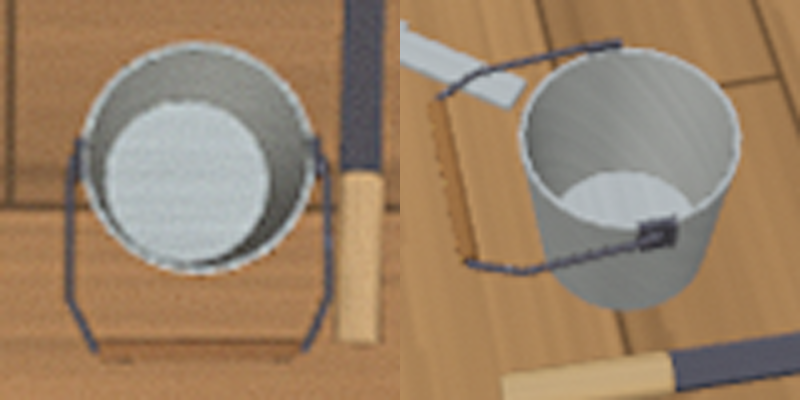

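View pics/c2.png

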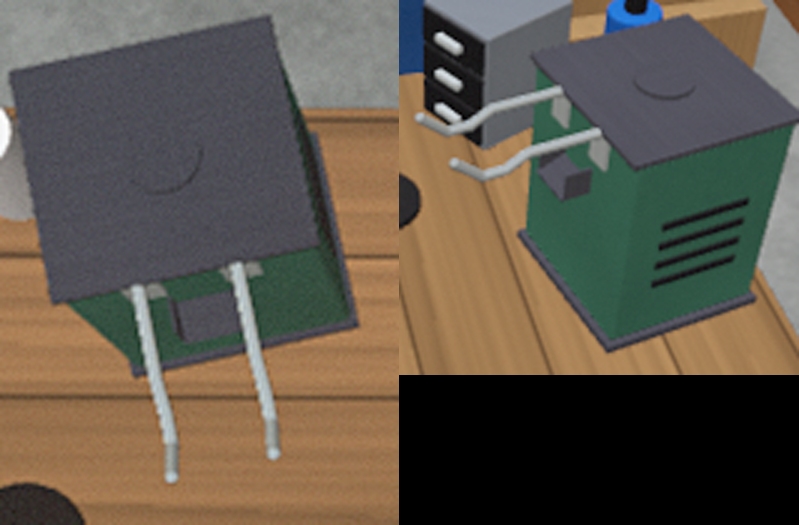

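Pail crop: rim, ears and grip ends (98,352)/(305,352) in the top half and (438,100)/(469,262) in the side half are clear. Trap crop: arm tips (171,478)/(274,454) top and (417,117)/(454,162) side, dips (452,131)/(487,177), roof corners visible. Fitting poses.

```bash
cat > fit.py <<'E'
from h import *
from scipy.optimize import least_squares
T=lambda p:np.array([302+p[0]/5,220+p[1]/5]); S=lambda p:np.array([275+(p[0]-400)/4,245+p[1]/4])
T2=lambda p:np.array([130+p[0]/3,80+p[1]/3]); S2=lambda p:np.array([295+(p[0]-399)/2.5,75+p[1]/2.5])
th=np.linspace(0,2*np.pi,200); ext=lambda q:np.r_[q.min(0),q.max(0)]
def W(x,y,w,P): return R.from_euler("z",w).apply(np.atleast_2d(P))+[x,y,0]
def pail(v):
    x,y,w,a=v; rim=W(x,y,w,np.c_[.058*np.cos(th),.058*np.sin(th),.1+0*th])
    gx,gz=-.095*np.cos(a-.349),.098+.095*np.sin(a-.349)
    G=W(x,y,w,[[gx,.05,gz],[gx,-.05,gz]])
    return np.r_[ext(proj("top",rim))-np.r_[T((82,42)),T((316,272))], ext(proj("side",rim))-np.r_[S((520,47)),S((741,228))],
     (proj("top",G)-[T((98,352)),T((305,352))]).ravel(),(proj("side",G)-[S((438,100)),S((469,262))]).ravel()]
r=least_squares(pail,[.4,-.05,0,.2]); print("pail",r.x.round(4),"\n",r.fun.round(1))
def trap(v):
    x,y,w,o=v
    tip=W(x,y,w,[[-.040,.038,.249],[-.040,-.038,.249]]); dip=W(x,y,w,[[0,.038,.225],[0,-.038,.225]])
    roof=W(x,y,w,[[.295+o,.1+o,.248],[.295+o,-.1-o,.248],[.115-o,-.1-o,.248],[.115-o,.1+o,.248]])
    return np.r_[(proj("top",tip)-[T2((171,478)),T2((274,454))]).ravel(),(proj("side",tip)-[S2((417,117)),S2((454,162))]).ravel(),
     (proj("side",dip)-[S2((452,129)),S2((487,175))]).ravel(),
     (proj("top",roof)-[T2((10,72)),T2((270,17)),T2((318,246)),T2((55,302))]).ravel(),
     (proj("side",roof)-[S2((688,15)),S2((799,120)),S2((637,167)),S2((531,54))]).ravel()]
r=least_squares(trap,[.45,.25,0,0],loss="soft_l1"); print("trap",r.x.round(4),"\n",r.fun.round(1))
for n,p,z in(("disc",(138,262),.012),("block r",(205,318),.028),("blank tl",(298,272),.005),("blank bl",(250,333),.005),("file",(374,288),.024),("filetop",(375,208),.01)): print(n,atz("top",p,z).round(3))
E
python3 fit.py
```

```text
pail [ 0.5504 -0.0619  0.0123  0.27  ] 
 [-0.1 -0.4 -0.2 -0.1 -0.5  0.5  0.   0.7  0.2 -0.8 -0.7 -1.  -1.   0.6
 -0.3 -0.5]
trap [0.6003 0.2576 0.2228 0.0017] 
 [ 0.3  0.5  0.1  1.1 -0.2  0.5 -1.6  0.7  1.3  0.2  1.  -0.2  0.5  0.2
  1.   0.4  0.4 -1.1 -1.2 -0.8 -0.6 -1.3  1.3 -2.1 -0.9 -1.8  0.2 -1.8]
disc [0.53  0.473 0.012]
block r [0.384 0.286 0.028]
blank tl [0.507 0.048 0.005]
blank bl [0.346 0.172 0.005]
file [ 0.464 -0.151  0.024]
filetop [ 0.68  -0.159  0.01 ]
```

Fit is good to about 1 px: pail (0.550,-0.062), yaw 0.01, bail 0.27; trap (0.600,0.258), yaw 0.223. Planning the approach to the grip.

```bash
cat > mv.py <<'E'
import numpy as np,sys
from workcell import observe
from scipy.spatial.transform import Rotation as R
def shift(p,yaw,s=None):
    s=s or observe(); r0=R.from_euler("xyz",s["tool_rot"]); r1=R.from_euler("xyz",[np.pi,0,yaw])
    return np.r_[r0.inv().apply(np.array(p)-s["position"])*1e3,(r0.inv()*r1).as_rotvec(degrees=True)].round(1)
if __name__=="__main__":
    for a in sys.argv[1:]:
        v=[float(x) for x in a.split(",")]; print(a,shift(v[:3],v[3]))
E
python3 mv.py .35,.43,.27,2.2 .44,.25,.27,1.9 .456,-.063,.17,1.583
```

```text
.35,.43,.27,2.2 [-1.555e+02 -9.260e+01 -3.910e+01 -1.000e-01  0.000e+00  3.110e+01]
.44,.25,.27,1.9 [-3.084e+02 -2.235e+02 -3.900e+01 -1.000e-01  0.000e+00  4.830e+01]
.456,-.063,.17,1.583 [-444.7 -505.6   61.3   -0.     0.    66.4]
```

Request:
send_rows(plan="-0.03 -0.018 -0.02 0 0 6 0.024; -0.065 -0.038 -0.039 0 0 12 0.024; -0.1 -0.06 -0.039 0 0 19 0.024; -0.13 -0.077 -0.039 0 0 25 0.024; -0.155 -0.093 -0.039 0 0 31 0.024; -0.185 -0.118 -0.039 0 0 35 0.024; -0.215 -0.144 -0.039 0 0 39 0.024; -0.245 -0.17 -0.039 0 0 42 0.024; -0.275 -0.195 -0.039 0 0 45 0.024; -0.308 -0.224 -0.039 0 0 48 0.024")

```text
clock: 0.93
position: [0.4388, 0.2504, 0.2702]
tool_rot: [-3.141, -0.0, 1.903]
force: [2.1, 0.9, -0.6]
grip_width: 0.0242
finger_force: 0.0
```

```bash
python3 mv.py .456,-.063,.17,1.583
```

```text
.456,-.063,.17,1.583 [-301.9  -86.   100.2   -0.    -0.    18.3]
```

Request:
send_rows(plan="-0.035 -0.01 0.01 0 0 2 0.024; -0.07 -0.02 0.02 0 0 4 0.024; -0.11 -0.031 0.03 0 0 7 0.024; -0.15 -0.043 0.045 0 0 9 0.024; -0.19 -0.054 0.06 0 0 12 0.024; -0.225 -0.064 0.075 0 0 14 0.024; -0.26 -0.074 0.088 0 0 16 0.024; -0.29 -0.083 0.096 0 0 18 0.024; -0.302 -0.086 0.1 0 0 18.3 0.024; -0.302 -0.086 0.1 0 0 18.3 0.024")

```text
clock: 1.77
position: [0.4557, -0.0647, 0.1695]
tool_rot: [-3.14, 0.001, 1.581]
force: [-0.3, -0.6, -0.2]
grip_width: 0.0242
finger_force: 0.0
```

```bash
python3 - <<'E'
from workcell import observe,imaging
import cv2,numpy as np
from h import *
s=observe(); print(s["position"],s["tool_rot"])
f=imaging.grab_frame("wrist"); print({k:v for k,v in f.items() if k!="color"})
a=f["color"][:,:,::-1]
# predicted grip ends/mid
w=.0123;g=np.array([[-.0947,y,.0905] for y in(.05,0,-.05)]);P=R.from_euler("z",w).apply(g)+[.5504,-.0619,0]
tc=np.array(f["tool_from_camera"]);q=R.from_euler("xyz",s["tool_rot"]).inv().apply(P-s["position"])
c=(q-tc[:3,3])@tc[:3,:3]; th=np.arctan2(np.hypot(c[:,0],c[:,1]),c[:,2]);ph=np.arctan2(c[:,1],c[:,0])
print(np.c_[f["cx"]+f["fx"]*th*np.cos(ph),f["cy"]+f["fx"]*th*np.sin(ph)])
cv2.imwrite("pics/w1.png",a)
E
python3 mv.py .4555,-.063,.072,1.583
```

```text
[ 0.45570014 -0.06473867  0.16946727] [-3.14013096e+00  1.14900945e-03  1.58056098e+00]
{'fx': 371.64829954431775, 'fy': 371.64829954431775, 'cx': 326.1201303523391, 'cy': 242.3987680468092, 'tool_from_camera': array([[ 6.57110145e-04, -9.46807106e-01, -3.21800984e-01,
         8.36459535e-02],
       [ 9.99999708e-01,  4.96906950e-04,  5.79970018e-04,
         9.33733564e-05],
       [-3.89214588e-04, -3.21801271e-01,  9.46807156e-01,
        -1.41797471e-01],
       [ 0.00000000e+00,  0.00000000e+00,  0.00000000e+00,
         1.00000000e+00]])}
[[325.80455504 173.95216309]
 [325.9712531  252.63488492]
 [326.11964062 320.72458217]]
.4555,-.063,.072,1.583 [-0.2 -0.3 97.9 -0.1  0.  -0. ]
```

View pics/w1.png

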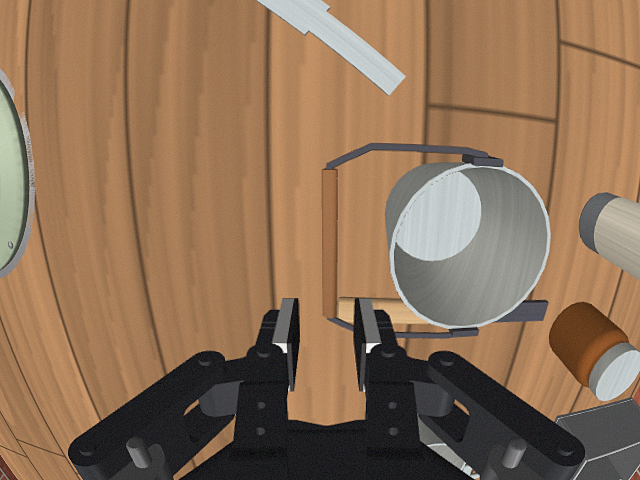

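Wrist view: the grip runs from (329,168) to (329,318), 3 px right of the prediction, so it lies at about (0.457,-0.061), centred between the pads; the gap to the pail wall is clear. Descending.

Request:
send_rows(plan="0.002 0.001 0.02 0 0 0 0.024; 0.002 0.001 0.04 0 0 0 0.024; 0.002 0.001 0.06 0 0 0 0.024; 0.002 0.001 0.075 0 0 0 0.024; 0.002 0.001 0.085 0 0 0 0.024; 0.002 0.001 0.093 0 0 0 0.024; 0.002 0.001 0.097 0 0 0 0.024; 0.002 0.001 0.097 0 0 0 0.024")

```text
clock: 2.48
position: [0.4573, -0.0592, 0.073]
tool_rot: [-3.141, -0.0, 1.586]
force: [-0.1, -0.1, 0.2]
grip_width: 0.0244
finger_force: 0.0
```

Request:
send_rows(plan="0 0 0 0 0 0 0.018; 0 0 0 0 0 0 0.014; 0 0 0 0 0 0 0.01; 0 0 0 0 0 0 0.006; 0 0 0 0 0 0 0.006; 0 0 0 0 0 0 0.006", grip_force=30)

```text
clock: 2.98
position: [0.4576, -0.0595, 0.0735]
tool_rot: [3.141, 0.0, 1.586]
force: [0.7, 0.5, -0.6]
grip_width: 0.0088
finger_force: 29.2
```

Run:
```python
from workcell import observe,imaging
import cv2
s=observe(); print(s["position"],s["force"],s["tool_rot"])
f=imaging.grab_frame("side"); a=f["color"][200:350,230:430,::-1]
cv2.imwrite("pics/s1.png",cv2.resize(a,None,fx=4,fy=4,interpolation=cv2.INTER_CUBIC))
```

```text
[ 0.45761875 -0.05952559  0.07351722] [ 0.71569051  0.5385832  -0.59068717] [3.14096901e+00 1.74073932e-05 1.58565104e+00]
```

View pics/s1.png

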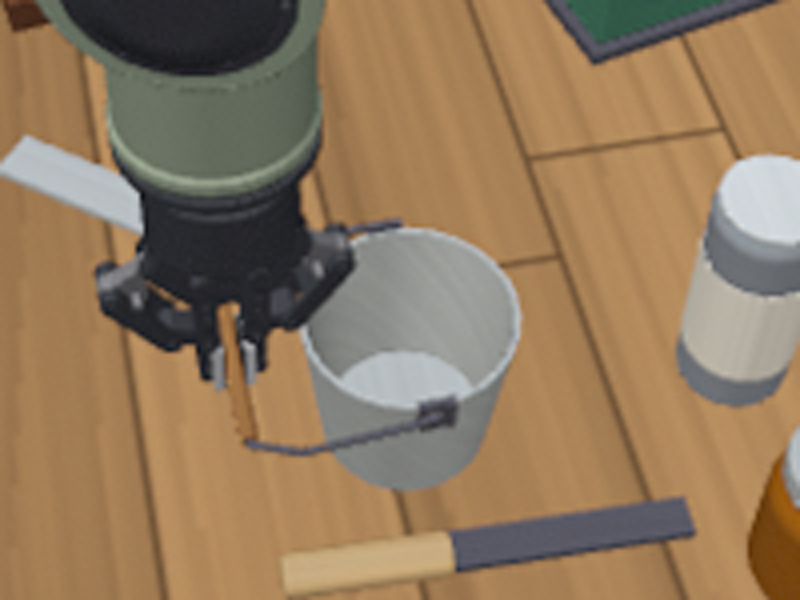

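Side view: the pads hold the grip's middle (tube at ~(235,370)), and the pail stands undisturbed. Raising the bail along its arc, first half.

Request:
send_rows(plan="0 0 -0.006 0 0 0 0.006; 0 0 -0.014 0 0 0 0.006; 0 0.001 -0.022 0 0 0 0.006; 0 0.003 -0.03 0 0 0 0.006; 0 0.0055 -0.038 0 0 0 0.006; 0 0.0085 -0.046 0 0 0 0.006; 0 0.0125 -0.053 0 0 0 0.006; 0 0.017 -0.06 0 0 0 0.006; 0 0.022 -0.067 0 0 0 0.006; 0 0.022 -0.067 0 0 0 0.006")

```text
clock: 3.87
position: [0.4809, -0.0592, 0.1416]
tool_rot: [3.14, 0.0, 1.586]
force: [-2.8, 0.0, 2.2]
grip_width: 0.0086
finger_force: 29.5
```

Request:
send_rows(plan="0 0.0057 -0.006 0 0 0 0.006; 0 0.0115 -0.0115 0 0 0 0.006; 0 0.018 -0.0165 0 0 0 0.006; 0 0.025 -0.021 0 0 0 0.006; 0 0.0325 -0.025 0 0 0 0.006; 0 0.04 -0.028 0 0 0 0.006; 0 0.04 -0.028 0 0 0 0.006; 0 0.04 -0.028 0 0 0 0.006")

```text
clock: 4.53
position: [0.5195, -0.0587, 0.1682]
tool_rot: [-3.141, 0.0, 1.586]
force: [-1.8, -0.7, 2.3]
grip_width: 0.0086
finger_force: 29.6
```

Run:
```python
from workcell import observe,imaging
import cv2
s=observe(); print(s["position"],s["force"],s["tool_rot"])
f=imaging.grab_frame("side"); a=f["color"][200:350,230:430,::-1]
cv2.imwrite("pics/s2.png",cv2.resize(a,None,fx=4,fy=4,interpolation=cv2.INTER_CUBIC))
```

```text
[ 0.51952434 -0.05867218  0.16821294] [-1.83925694 -0.74554531  2.26456306] [-3.14145940e+00  1.48963495e-04  1.58561865e+00]
```

View pics/s2.png

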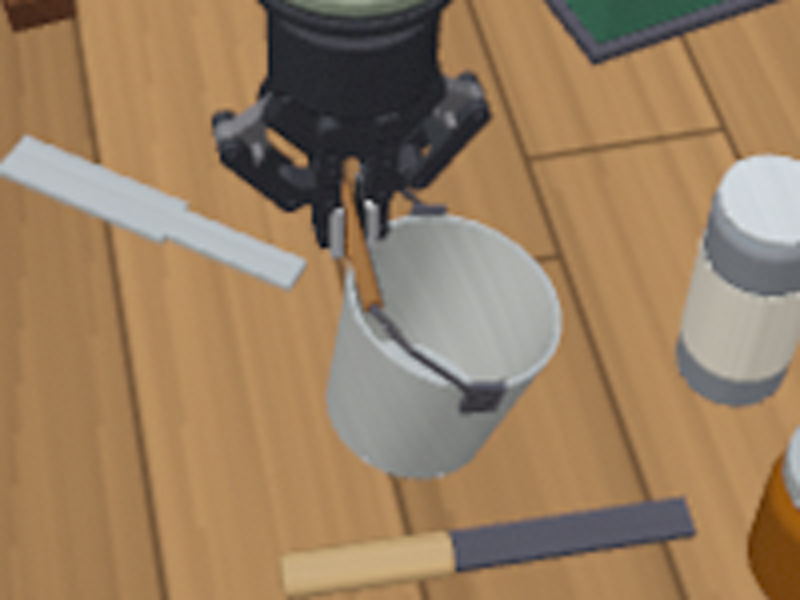

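The pail has tipped toward +x about its far foot edge (rim now 345–561 in the crop, foot bottom up from 488 to 478): my arc pushed too far in +x. Fitting the actual tilt and bail geometry before mending it.

```bash
cat > fit2.py <<'E'
from h import *
from scipy.optimize import least_squares
th=np.linspace(0,2*np.pi,200); S=lambda p:np.array([230+p[0]/4,200+p[1]/4])
cir=lambda r,z:np.c_[r*np.cos(th),r*np.sin(th),z+0*th]
def model(v,obs,gx=None,gy=0):
    x,y,p,b=v  # x: foot pivot edge
    def W(P):
        P=np.atleast_2d(P)-[.046,0,0]; return R.from_euler("zyx",[.0123,p,0]).apply(P)+[x,y,0]
    q=lambda P:proj("side",W(P))
    gl=[-.095*np.cos(b),0,.098+.095*np.sin(b)]
    rim=q(cir(.058,.1)); foot=q(cir(.046,0))
    res=[rim.min(0)[0]-S((obs["L"],0))[0],rim.max(0)[0]-S((obs["Rr"],0))[0],rim.min(0)[1]-S((0,obs["T"]))[1],
         foot.max(0)[1]-S((0,obs["B"]))[1]]
    res+=list((q([gl[0],-.05,gl[2]])[0]-S(obs["g"])))+list((q([0,-.062,.096])[0]-S(obs["ear"])))
    if gx: res.append((W(gl)[0,0]-gx)/.001)
    return np.array(res),W(gl)[0],W([0,0,.098])[0]
def run(obs,gx,p0,b0):
    f=lambda v:model(v,obs,gx)[0]
    r=least_squares(f,[.596,-.06,p0,b0]); m=model(r.x,obs,gx)
    print("pivot",r.x[:2].round(4),"tilt deg",np.degrees(r.x[2]).round(1),"b",np.degrees(r.x[3]).round(1),"grip",m[1].round(4),"hinge",m[2].round(4),"\n",m[0].round(1))
if __name__=="__main__":
    run(dict(L=302,Rr=520,T=229,B=488,g=(250,442),ear=(437,412)),.4576,0,-.1)
    run(dict(L=302,Rr=520,T=229,B=488,g=(250,442),ear=(437,412)),None,0,-.1)
    run(dict(L=345,Rr=561,T=213,B=478,g=(372,308),ear=(482,396)),.5195,.2,1.)
    run(dict(L=345,Rr=561,T=213,B=478,g=(372,308),ear=(482,396)),None,.2,1.)
E
python3 fit2.py
```

```text
pivot [ 0.6067 -0.0563] tilt deg -5.4 b -2.5 grip [ 0.4576 -0.0581  0.0803] hinge [ 0.5517 -0.0569  0.0933] 
 [-0.8  0.1 -0.9 -0.2  0.2 -0.1  0.5  1.   0. ]
pivot [ 0.6069 -0.0563] tilt deg -5.5 b -2.4 grip [ 0.4576 -0.058   0.0802] hinge [ 0.5517 -0.0568  0.0932] 
 [-0.8  0.1 -0.9 -0.2  0.2 -0.1  0.5  1. ]
pivot [ 0.6032 -0.0581] tilt deg 9.6 b 44.8 grip [ 0.519  -0.0595  0.1816] hinge [ 0.5743 -0.0587  0.1043] 
 [-0.2  0.3 -0.3 -0.2  0.5 -0.7  0.4  0.9 -0.5]
pivot [ 0.5984 -0.0586] tilt deg 12.1 b 41.3 grip [ 0.5174 -0.0601  0.1818] hinge [ 0.574  -0.0592  0.1055] 
 [-0.1  0.  -0.4 -0.1 -0.2 -0.4  0.3  0.8]
```

Grip sits ~5 mm lower in the pads than assumed (grip z ≈ TCP + 13.5 mm), so the arc was too low. Raising ~6 mm lets the pail settle flat.

Request:
send_rows(plan="0 -0.001 -0.002 0 0 0 0.006; 0 -0.002 -0.004 0 0 0 0.006; 0 -0.003 -0.005 0 0 0 0.006; 0 -0.003 -0.005 0 0 0 0.006; 0 -0.003 -0.005 0 0 0 0.006")

```text
clock: 5.0
position: [0.5162, -0.0587, 0.1735]
tool_rot: [3.141, -0.0, 1.586]
force: [-2.2, 0.0, 5.4]
grip_width: 0.0089
finger_force: 30.3
```

Run:
```python
from workcell import observe,imaging
import cv2
s=observe(); print(s["position"],s["force"],s["tool_rot"])
f=imaging.grab_frame("side"); a=f["color"][200:350,230:430,::-1]
cv2.imwrite("pics/s3.png",cv2.resize(a,None,fx=4,fy=4,interpolation=cv2.INTER_CUBIC))
```

```text
[ 0.51622728 -0.05865635  0.17352083] [-2.16324919e+00  2.80962066e-03  5.44529593e+00] [ 3.14149198e+00 -1.09853856e-04  1.58558802e+00]
```

View pics/s3.png

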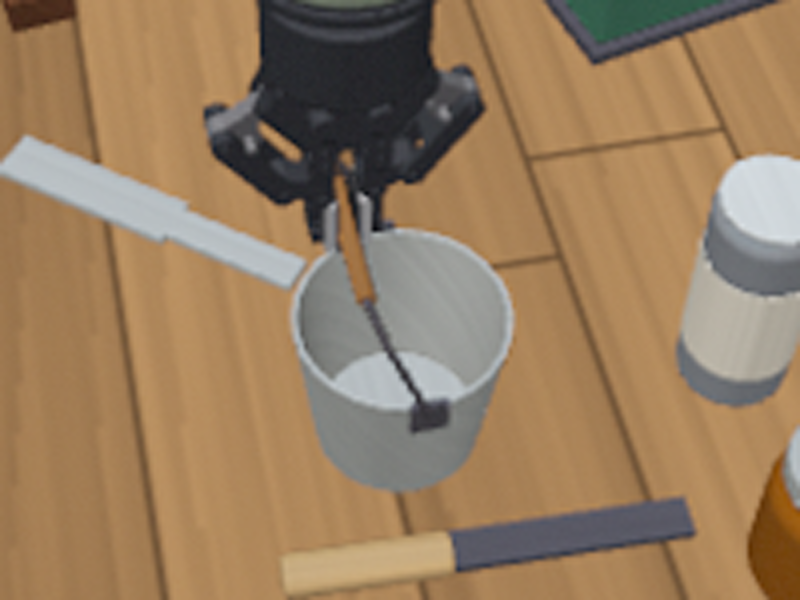

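The pail stands flat again (rim 293–514, foot bottom ~488, ear (430,416), grip end (365,300)). Fitting with tilt held at zero.

Run:
```python
from fit2 import *
from workcell import observe
o=dict(L=293,Rr=514,T=229,B=488,g=(365,300),ear=(430,416))
for p in (0,None,-.05):
    f=lambda v:model([v[0],v[1],v[2] if p is None else p,v[3]],o)[0]
    r=least_squares(f,[.596,-.06,0,1.]);v=r.x if p is None else [r.x[0],r.x[1],p,r.x[3]]
    m=model(v,o);print(r.x.round(3),"b",np.degrees(v[3]).round(1),"grip",m[1].round(4),"hinge",m[2].round(4),m[0].round(1))
print(observe()["force"],observe()["position"])
```

```text
[ 0.593 -0.059  1.144  1.217] b 69.7 grip [ 0.5144 -0.0597  0.1871] hinge [ 0.5474 -0.0593  0.098 ] [-0.4  0.  -0.7  0.6 -0.  -0.   0.4  0.1]
[ 0.603 -0.056 -0.091  1.31 ] b 75.1 grip [ 0.5153 -0.0572  0.1826] hinge [ 0.5479 -0.0569  0.0934] [-0.3 -0.2 -0.6  0.1  0.1  0.2  0.4  0.2]
[  0.598  -0.057 -15.188   1.268] b 72.7 grip [ 0.5149 -0.0583  0.1847] hinge [ 0.5477 -0.058   0.0956] [-0.4 -0.1 -0.7  0.3  0.   0.1  0.4  0.2]
[-2.85609614  0.61689693  6.75119775] [ 0.5162897  -0.05866873  0.17351425]
```

Consistent: b≈70°, hinge ≈0.549 in the robot frame. The force (−2.9, +6.8) N lies along the bail, so it is slightly compressed; I raise in small steps, watching force.

Request:
send_rows(plan="0 0 -0.0005 0 0 0 0.006; 0 0 -0.001 0 0 0 0.006; 0 0 -0.001 0 0 0 0.006")

```text
clock: 5.3
position: [0.5164, -0.0586, 0.1743]
tool_rot: [-3.142, 0.0, 1.586]
force: [0.7, 0.9, -0.6]
grip_width: 0.0088
finger_force: 29.7
```

Compression gone. Continuing the arc.

Request:
send_rows(plan="0 0.0043 -0.0015 0 0 0 0.006; 0 0.0086 -0.0027 0 0 0 0.006; 0 0.0126 -0.0036 0 0 0 0.006; 0 0.0166 -0.0044 0 0 0 0.006; 0 0.0166 -0.0044 0 0 0 0.006; 0 0.0166 -0.0044 0 0 0 0.006")

```text
clock: 5.8
position: [0.5331, -0.0585, 0.1786]
tool_rot: [-3.141, 0.0, 1.586]
force: [-0.1, -0.6, -2.8]
grip_width: 0.0085
finger_force: 29.4
```

Request:
send_rows(plan="0 0.004 -0.0003 0 0 0 0.006; 0 0.008 -0.0007 0 0 0 0.006; 0 0.012 -0.001 0 0 0 0.006; 0 0.016 -0.0011 0 0 0 0.006; 0 0.016 -0.0011 0 0 0 0.006; 0 0.016 -0.0011 0 0 0 0.006")

```text
clock: 6.3
position: [0.549, -0.0582, 0.1797]
tool_rot: [-3.141, 0.0, 1.586]
force: [-1.2, -0.0, -2.8]
grip_width: 0.009
finger_force: 29.5
```

Run:
```python
from workcell import observe,imaging
import cv2
s=observe(); print(s["position"],s["force"],s["tool_rot"])
f=imaging.grab_frame("side"); a=f["color"][200:350,230:430,::-1]
cv2.imwrite("pics/s4.png",cv2.resize(a,None,fx=4,fy=4,interpolation=cv2.INTER_CUBIC))
```

```text
[ 0.54903533 -0.05820684  0.17968649] [-1.15873254 -0.01686846 -2.79620757] [-3.14144325e+00  1.02100024e-04  1.58560049e+00]
```

View pics/s4.png

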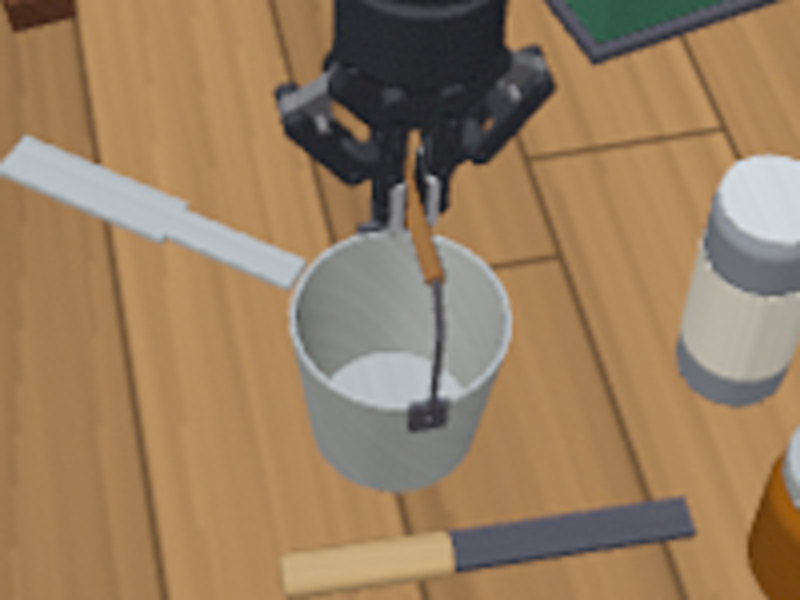

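Pail flat on the bench with bail near vertical: grip end (437,282), ear (429,416), rim 291–512, foot bottom 490.

```bash
python3 - <<'E'
from fit2 import *
o=dict(L=291,Rr=512,T=229,B=490,g=(437,282),ear=(429,416))
for p in (0,-.05):
    r=least_squares(lambda v:model([v[0],v[1],p,v[2]],o)[0],[.596,-.06,1.5]);v=[r.x[0],r.x[1],p,r.x[2]]
    m=model(v,o);print("b",np.degrees(v[3]).round(1),"grip",m[1].round(4),"hinge",m[2].round(4),m[0].round(1))
E
python3 mv.py .549,-.058,.30,1.586 .50,.08,.30,1.69 .48,.23,.30,1.794
```

```text
b 91.2 grip [ 0.5485 -0.0598  0.193 ] hinge [ 0.5464 -0.0598  0.098 ] [-0.4  0.2 -0.5  0.3 -0.1 -0.3  0.2  0.4]
b 94.2 grip [ 0.549  -0.0584  0.1906] hinge [ 0.5467 -0.0585  0.0956] [-0.3  0.1 -0.4  0.1 -0.  -0.2  0.2  0.4]
.549,-.058,.30,1.586 [ 2.000e-01  1.000e-01 -1.203e+02 -0.000e+00  0.000e+00 -0.000e+00]
.50,.08,.30,1.69 [ 138.9  -46.8 -120.3   -0.     0.    -6. ]
.48,.23,.30,1.794 [ 289.2  -64.6 -120.3   -0.     0.   -11.9]
```

Bail upright (91°) with the pail standing. Lifting slowly.

Request:
send_rows(plan="0 -0.001 0 0 0 0 0.006; 0 -0.0015 0 0 0 0 0.006; 0 -0.0015 -0.002 0 0 0 0.006; 0 -0.0015 -0.006 0 0 0 0.006; 0 -0.0015 -0.012 0 0 0 0.006; 0 -0.0015 -0.02 0 0 0 0.006; 0 -0.0015 -0.029 0 0 0 0.006; 0 -0.0015 -0.037 0 0 0 0.006; 0 -0.0015 -0.042 0 0 0 0.006; 0 -0.0015 -0.044 0 0 0 0.006")

```text
clock: 7.18
position: [0.5478, -0.0582, 0.225]
tool_rot: [3.14, -0.0, 1.586]
force: [-0.9, -0.5, -2.9]
grip_width: 0.0087
finger_force: 29.4
```

Request:
send_rows(plan="0 0 -0.003 0 0 0 0.006; 0 0 -0.008 0 0 0 0.006; 0 0 -0.015 0 0 0 0.006; 0 0 -0.023 0 0 0 0.006; 0 0 -0.031 0 0 0 0.006; 0 0 -0.038 0 0 0 0.006; 0 0 -0.042 0 0 0 0.006; 0 0 -0.044 0 0 0 0.006; 0 0 -0.044 0 0 0 0.006; 0 0 -0.044 0 0 0 0.006")

```text
clock: 8.02
position: [0.5473, -0.0582, 0.2677]
tool_rot: [-3.141, 0.0, 1.586]
force: [-0.2, -0.3, -2.6]
grip_width: 0.0089
finger_force: 29.5
```

Run:
```python
from workcell import observe,imaging
import cv2
s=observe(); print(s["position"],s["force"],s["moment"])
f=imaging.grab_frame("side"); cv2.imwrite("pics/s5.png",f["color"][:,:,::-1])
from mv import shift
import numpy as np
o=np.array([.6003,.2576]);c,q=np.cos(.2228),np.sin(.2228)
for tx in(-.12,0):
    p=o+tx*np.array([c,q]);print(tx,p.round(4),shift([*p,.267],1.794,s))
```

```text
[ 0.54734513 -0.05815131  0.26765587] [-0.23163592 -0.31806434 -2.63586049] [-0.04581406 -0.03872777 -0.00686379]
-0.12 [0.4833 0.2311] [290.2 -59.8   0.7  -0.   -0.  -11.9]
0 [0.6003 0.2576] [314.9  57.7   0.6  -0.   -0.  -11.9]
```

Request:
send_rows(plan="0.004 -0.001 0 0 0 -0.2 0.006; 0.012 -0.0025 0 0 0 -0.5 0.006; 0.024 -0.005 0 0 0 -1 0.006; 0.038 -0.008 0 0 0 -1.6 0.006; 0.053 -0.011 0 0 0 -2.2 0.006; 0.068 -0.014 0 0 0 -2.8 0.006; 0.083 -0.017 0 0 0 -3.4 0.006; 0.098 -0.02 0 0 0 -4 0.006; 0.113 -0.0235 0 0 0 -4.6 0.006; 0.128 -0.0265 0 0 0 -5.25 0.006")

```text
clock: 8.9
position: [0.5182, 0.0716, 0.2678]
tool_rot: [-3.141, -0.0, 1.68]
force: [0.2, 0.2, -3.4]
grip_width: 0.0085
finger_force: 29.5
```

Request:
send_rows(plan="0.015 -0.0017 0 0 0 -0.6 0.006; 0.031 -0.0035 0 0 0 -1.2 0.006; 0.048 -0.0054 0 0 0 -1.9 0.006; 0.065 -0.0073 0 0 0 -2.6 0.006; 0.082 -0.0092 0 0 0 -3.3 0.006; 0.099 -0.0111 0 0 0 -4 0.006; 0.116 -0.013 0 0 0 -4.7 0.006; 0.132 -0.0148 0 0 0 -5.4 0.006; 0.145 -0.0163 0 0 0 -5.9 0.006; 0.155 -0.0174 0 0 0 -6.3 0.006")

```text
clock: 9.73
position: [0.4847, 0.2235, 0.2677]
tool_rot: [-3.141, -0.0, 1.789]
force: [-0.3, 0.5, -3.2]
grip_width: 0.0089
finger_force: 29.4
```

```bash
python3 mv.py .4833,.2311,.267,1.7936
```

```text
.4833,.2311,.267,1.7936 [ 7.8  0.3  0.7 -0.  -0.  -0.3]
```

Request:
send_rows(plan="0.005 0 0 0 0 -0.2 0.006; 0.008 0 0 0 0 -0.3 0.006; 0.009 0 0 0 0 -0.3 0.006; 0.009 0.002 0 0 0 -0.3 0.006; 0.009 0.006 0 0 0 -0.3 0.006; 0.009 0.012 0 0 0 -0.3 0.006; 0.009 0.02 0 0 0 -0.3 0.006; 0.009 0.029 0 0 0 -0.3 0.006; 0.009 0.038 0 0 0 -0.3 0.006; 0.009 0.047 0 0 0 -0.3 0.006")

```text
clock: 10.57
position: [0.5304, 0.2406, 0.2677]
tool_rot: [-3.142, 0.0, 1.792]
force: [0.5, 0.1, -3.1]
grip_width: 0.0085
finger_force: 29.4
```

Request:
send_rows(plan="0 0.009 0 0 0 0 0.006; 0 0.018 0 0 0 0 0.006; 0 0.027 0 0 0 0 0.006; 0 0.036 0 0 0 0 0.006; 0 0.045 0 0 0 0 0.006; 0 0.053 0 0 0 0 0.006; 0 0.06 0 0 0 0 0.006; 0 0.066 0 0 0 0 0.006; 0 0.071 0 0 0 0 0.006; 0 0.073 0 0 0 0 0.006")

```text
clock: 11.4
position: [0.6011, 0.2567, 0.2677]
tool_rot: [-3.142, 0.0, 1.792]
force: [0.0, 0.7, -3.7]
grip_width: 0.0085
finger_force: 29.4
```

Request:
send_rows(plan="0 0 0 0 0 0 0.006; 0 0 0 0 0 0 0.006; 0 0 0 0 0 0 0.006; 0 0 0 0 0 0 0.006; 0 0 0 0 0 0 0.006; 0 0 0 0 0 0 0.006; 0 0 0 0 0 0 0.006; 0 0 0 0 0 0 0.006; 0 0 0 0 0 0 0.006; 0 0 0 0 0 0 0.006")

```text
clock: 12.23
position: [0.6005, 0.2566, 0.2678]
tool_rot: [-3.142, 0.0, 1.792]
force: [0.6, 0.3, -2.4]
grip_width: 0.0085
finger_force: 29.4
```

Run:
```python
from workcell import observe,imaging
import cv2,numpy as np
s=observe(); print(s["position"],s["tool_rot"],s["force"])
f=imaging.grab_frame("side")["color"][:,:,::-1];t=imaging.grab_frame("wrist")["color"][:,:,::-1]
cv2.imwrite("pics/s6f.png",f)
a=cv2.resize(f[70:220,240:373],None,fx=4,fy=4,interpolation=cv2.INTER_CUBIC)[:600,:532]
b=cv2.resize(t[120:420,160:294+134],None,fx=1,fy=2)[:600,:268]
cv2.imwrite("pics/s6.png",np.hstack([a,b])); 
from mv import shift
print(shift([.6003,.2576,.235-.0136],1.7936,s))
```

```text
[0.60046605 0.25658104 0.26779904] [-3.14159178e+00  4.53294538e-05  1.79241463e+00] [ 0.60090964  0.28038348 -2.38419567]
[ 1.   0.1 46.4 -0.   0.  -0.1]
```

View pics/s6.png

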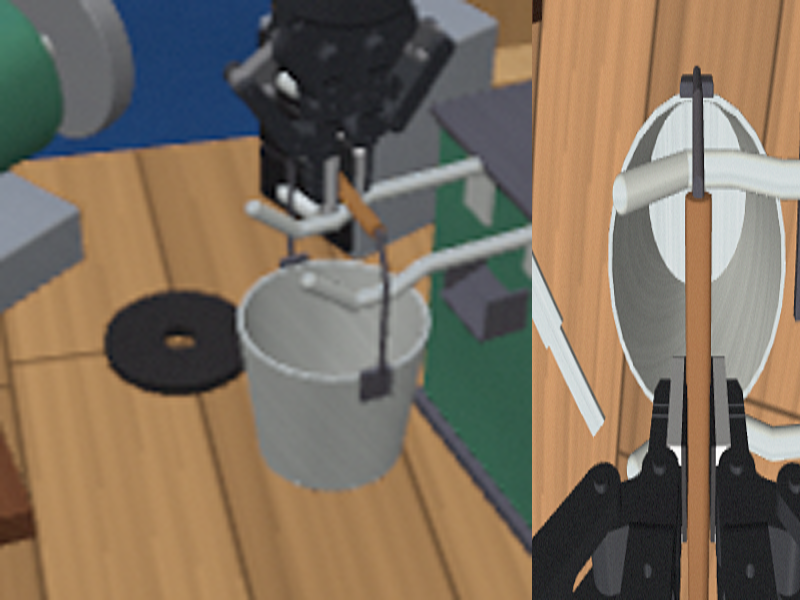

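The grip lies across both arms above the dips (side: grip end (378,232), dips (300,228) and (360,298)), and the pail hangs level, clear of spout and box. Lowering.

Request:
send_rows(plan="0.001 0 0.003 0 0 0 0.006; 0.001 0 0.009 0 0 0 0.006; 0.001 0 0.016 0 0 0 0.006; 0.001 0 0.023 0 0 0 0.006; 0.001 0 0.03 0 0 0 0.006; 0.001 0 0.036 0 0 0 0.006; 0.001 0 0.039 0 0 0 0.006; 0.001 0 0.041 0 0 0 0.006; 0.001 0 0.042 0 0 0 0.006; 0.001 0 0.042 0 0 0 0.006")

```text
clock: 13.17
position: [0.6003, 0.2576, 0.2257]
tool_rot: [3.142, 0.0, 1.792]
force: [0.7, 0.3, -3.0]
grip_width: 0.0085
finger_force: 29.5
```

Request:
send_rows(plan="0 0 0.001 0 0 0 0.006; 0 0 0.001 0 0 0 0.006; 0 0 0.002 0 0 0 0.006; 0 0 0.002 0 0 0 0.006; 0 0 0.002 0 0 0 0.006")

```text
clock: 13.58
position: [0.6003, 0.2575, 0.2238]
tool_rot: [3.142, 0.0, 1.792]
force: [-0.1, -0.3, -2.9]
grip_width: 0.0089
finger_force: 29.4
```

Request:
send_rows(plan="0 0 0.0005 0 0 0 0.006; 0 0 0.001 0 0 0 0.006; 0 0 0.0015 0 0 0 0.006; 0 0 0.0015 0 0 0 0.006; 0 0 0.0015 0 0 0 0.006")

```text
clock: 14.0
position: [0.6002, 0.2576, 0.2223]
tool_rot: [-3.142, 0.0, 1.792]
force: [0.5, -0.4, -3.2]
grip_width: 0.0085
finger_force: 29.4
```

Request:
send_rows(plan="0 0 0.0005 0 0 0 0.006; 0 0 0.001 0 0 0 0.006; 0 0 0.001 0 0 0 0.006; 0 0 0.001 0 0 0 0.006")

```text
clock: 14.33
position: [0.6002, 0.2576, 0.2212]
tool_rot: [-3.141, 0.0, 1.792]
force: [0.4, 0.4, -2.9]
grip_width: 0.0089
finger_force: 29.4
```

Request:
send_rows(plan="0 0 0.0005 0 0 0 0.006; 0 0 0.001 0 0 0 0.006; 0 0 0.001 0 0 0 0.006; 0 0 0.001 0 0 0 0.006")

```text
clock: 14.67
position: [0.6003, 0.2576, 0.2207]
tool_rot: [3.141, -0.0, 1.792]
force: [-3.7, -0.2, 4.8]
grip_width: 0.0087
finger_force: 30.1
```

Request:
send_rows(plan="0 0 0.0004 0 0 0 0.006; 0 0 0.0008 0 0 0 0.006; 0 0 0.0008 0 0 0 0.006; 0 0 0.0008 0 0 0 0.006")

```text
clock: 15.0
position: [0.6004, 0.2576, 0.2205]
tool_rot: [3.141, -0.0, 1.792]
force: [-5.7, -1.8, 12.7]
grip_width: 0.0082
finger_force: 30.9
```

Contact, with a −x reaction: the grip touches the inner slope slightly. Easing up and back 2.5 mm.

Request:
send_rows(plan="0 0 -0.001 0 0 0 0.006; 0 -0.001 -0.0013 0 0 0 0.006; 0 -0.0025 -0.0013 0 0 0 0.006; 0 -0.0025 -0.0013 0 0 0 0.006; 0 -0.0025 -0.0008 0 0 0 0.006; 0 -0.0025 -0.0008 0 0 0 0.006")

```text
clock: 15.5
position: [0.5979, 0.2571, 0.2207]
tool_rot: [3.141, -0.0, 1.793]
force: [-0.8, -1.1, 6.9]
grip_width: 0.0086
finger_force: 30.4
```

Request:
send_rows(plan="0 0 0.0003 0 0 0 0.006; 0 0 0.0006 0 0 0 0.006; 0 0 0.0006 0 0 0 0.006; 0 0 0.0006 0 0 0 0.006")

```text
clock: 15.83
position: [0.598, 0.2571, 0.2205]
tool_rot: [3.141, -0.0, 1.793]
force: [-1.6, -1.2, 12.0]
grip_width: 0.0085
finger_force: 31.0
```

Now almost purely vertical: seated. Relax to near zero force, then open gently.

Request:
send_rows(plan="0 0 -0.0006 0 0 0 0.006; 0 0 -0.001 0 0 0 0.006; 0 0 -0.001 0 0 0 0.006; 0 0 -0.001 0 0 0 0.006")

```text
clock: 16.17
position: [0.598, 0.2571, 0.2208]
tool_rot: [3.141, -0.0, 1.792]
force: [2.4, 0.4, 3.8]
grip_width: 0.0088
finger_force: 30.1
```

Request:
send_rows(plan="0 0 0 0 0 0 0.01; 0 0 0 0 0 0 0.013; 0 0 0 0 0 0 0.016; 0 0 0 0 0 0 0.02; 0 0 0 0 0 0 0.026; 0 0 0 0 0 0 0.032; 0 0 0 0 0 0 0.032; 0 0 0 0 0 0 0.032; 0 0 0 0 0 0 0.032; 0 0 0 0 0 0 0.032")

```text
clock: 17.0
position: [0.5978, 0.257, 0.2207]
tool_rot: [-3.142, -0.0, 1.792]
force: [-0.6, 0.6, -0.3]
grip_width: 0.0321
finger_force: 0.0
```

Run:
```python
from workcell import observe,imaging
import cv2,numpy as np
s=observe(); print(s["position"],s["tool_rot"],s["force"],s["grip_width"])
a=cv2.imread("pics/s6f.png");f=imaging.grab_frame("side")["color"][:,:,::-1];cv2.imwrite("pics/s7.png",f)
# pail shape shift between pre-lowering and now: template on lower pail body
t=a[160:193,302:345]; m=cv2.matchTemplate(f,t,cv2.TM_CCOEFF_NORMED);print(cv2.minMaxLoc(m)[1:4:2],"from (302,160)")
from h import proj,R
p=lambda x,z:proj("side",R.from_euler("z",.2228).apply([[x,0,z]])+[.5985,.2571,0])[0]
print("expected shift",p(0,.07)-0*1,p(0,.07+.047))
```

```text
[0.59779801 0.25703612 0.22068759] [-3.14158053e+00 -1.57738070e-05  1.79244912e+00] [-0.63144267  0.60276296 -0.30683207] 0.03213565791232423
(0.8757724165916443, (300, 175)) from (302,160)
expected shift [322.31933841 184.9943632 ] [322.64614199 171.12898424]
```

Released and hanging; the pail shifted down as expected. Retreating straight up.

Request:
send_rows(plan="0 0 -0.005 0 0 0 0.032; 0 0 -0.015 0 0 0 0.032; 0 0 -0.028 0 0 0 0.032; 0 0 -0.042 0 0 0 0.032; 0 0 -0.06 0 0 0 0.032; 0 0 -0.08 0 0 0 0.032; 0 0 -0.1 0 0 0 0.032; 0 0 -0.12 0 0 0 0.032; 0 0 -0.13 0 0 0 0.032; 0 0 -0.13 0 0 0 0.032")

```text
clock: 17.88
position: [0.5985, 0.2571, 0.3535]
tool_rot: [3.138, -0.001, 1.792]
force: [0.2, 0.0, -0.6]
grip_width: 0.0317
finger_force: 0.0
```

Request:
send_rows(plan="0 -0.02 0 0 0 0 0.032; 0 -0.05 0 0 0 0 0.032; 0 -0.08 0 0 0 0 0.032; 0 -0.1 0 0 0 0 0.032; 0 -0.12 0 0 0 0 0.032; 0 -0.12 0 0 0 0 0.032; 0 -0.12 0 0 0 0 0.032; 0 -0.12 0 0 0 0 0.032; 0 -0.12 0 0 0 0 0.032; 0 -0.12 0 0 0 0 0.032")

```text
clock: 18.72
position: [0.4812, 0.2306, 0.3502]
tool_rot: [-3.141, 0.0, 1.792]
force: [0.2, 0.9, 0.1]
grip_width: 0.0319
finger_force: 0.0
```

```bash
cat > chk.py <<'E'
from workcell import observe,imaging
import cv2,numpy as np
from scipy.optimize import least_squares
from h import *
f=imaging.grab_frame("side")["color"][:,:,::-1].copy()
a=cv2.imread("pics/s7.png")
for nm,(u,v,w,h) in dict(body=(300,175,43,33),ear=(328,178,12,12),rimL=(296,150,14,16)).items():
    t=a[v:v+h,u:u+w]; m=cv2.matchTemplate(f,t,cv2.TM_CCOEFF_NORMED); print(nm,(u,v),cv2.minMaxLoc(m)[1::2])
g=imaging.grab_frame("side")["color"][:,:,::-1]
print("motion",np.abs(f.astype(int)-g)[130:220,280:370].mean())
s0=cv2.imread("pics/side0.png"); d=np.abs(s0.astype(int)-g).max(2)>60
n,_,st,_=cv2.connectedComponentsWithStats(d.astype(np.uint8)); print(st[1:][st[1:,4]>25])
E
python3 chk.py
```

```text
body (300, 175) (0.9984169602394104, (300, 175))
ear (328, 178) (0.9988493919372559, (328, 178))
rimL (296, 150) (0.9995605945587158, (296, 150))
motion 0.8661316872427983
[[ 126    0   38    8  154]
 [ 237    0   49    8  266]
 [ 129    2   40   16  167]
 [ 238    3   53   19  349]
 [   6   13   33  118 1995]
 [ 136   13   41   72 1261]
 [ 234   18   67   83 2339]
 [   0   64   18   19  152]
 [ 313  121   12   11   36]
 [ 306  129   10   26   42]
 [ 298  147   48   39  638]
 [  33  158    8   19  113]
 [   0  177   35   24  276]
 [  14  178   74   69  979]
 [   0  202   24   87  790]
 [ 305  255   55   53 1565]
 [ 285  259   27   11   41]
 [ 291  307   34    7   71]]
```

Pail is still and nothing else changed. One quick numeric check of levelness by silhouette edges.

Run:
```python
from h import *
from workcell import imaging
im=imaging.grab_frame("side")["color"]; g=cv2.cvtColor(im,cv2.COLOR_RGB2GRAY).astype(np.float32)
G=cv2.GaussianBlur(np.hypot(cv2.Sobel(g,5,1,0),cv2.Sobel(g,5,0,1)),(0,0),.8)
th=np.linspace(0,2*np.pi,120); c=lambda r,z:np.c_[r*np.cos(th),r*np.sin(th),z+0*th]
P0=np.vstack([c(.058,.1),c(.046,0)]); res=[]
for p in range(-12,13,2):
  for b in range(-12,13,4):   # bail offset deg
    hinge=np.array([.095*np.sin(np.radians(b)),0,-.095*np.cos(np.radians(b))]) # in pail frame grip->hinge
    P=P0-[0,0,.098]+hinge
    P=R.from_euler("zy",[.2228,np.radians(p)]).apply(P)
    for dx in np.arange(-.006,.007,.002):
      for dy in np.arange(-.006,.007,.003):
        q=proj("side",P+[.598+dx,.257+dy,.2345]).astype(np.float32)
        h=cv2.convexHull(q)[:,0]; L=np.vstack([h,h[:1]]); d=np.r_[0,np.cumsum(np.hypot(*np.diff(L,axis=0).T))]
        t=np.linspace(0,d[-1],200); u=np.interp(t,d,L[:,0]);v=np.interp(t,d,L[:,1])
        s=cv2.remap(G,u.astype(np.float32)[None],v.astype(np.float32)[None],1); res.append((float(np.minimum(s,150).mean()),p,b,round(dx,3),round(dy,3)))
for r in sorted(res)[::-1][:8]: print(r)
```

```text
(85.5937271118164, 2, 0, np.float64(0.004), np.float64(0.0))
(84.5703353881836, 0, 0, np.float64(0.0), np.float64(0.0))
(84.49065399169922, 2, 4, np.float64(-0.002), np.float64(0.0))
(84.34066772460938, 0, -4, np.float64(0.006), np.float64(0.0))
(84.33904266357422, 2, 4, np.float64(-0.004), np.float64(-0.003))
(84.23912811279297, 2, 4, np.float64(-0.002), np.float64(-0.003))
(84.16888427734375, 0, 0, np.float64(-0.002), np.float64(0.0))
(83.81571960449219, 0, 4, np.float64(-0.006), np.float64(-0.003))
```

Level within about 2°. Handing in.

```bash
python3 -c "
from workcell import bot; print(bot.job_done())"
```

```text
the job is handed in; nothing more can be done
None
```

The pail hangs by its bail grip in both dips of the spark trap, still and level to about 2° by camera, with the gripper released and clear and nothing else seen moved; while I raised the bail, the pail briefly tipped about 10° on its foot, and I set it flat again before the bail reached upright and I lifted it.

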